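# Wedge the taper key tight in the carousel hub

### The arm

A 6-joint arm with a two-finger parallel gripper is mounted at the origin on a cart in front of the work surface, level with it; the furniture and walls round the work are solid. World frame = base frame: x ahead of the robot, y to its left, z up, the work surface at z = 0. Lengths are in m, angles in rad, forces in N, time in s.
With the tool pointing down it reaches from about 0.25 to 0.725 m from the base axis. Payload 4 kg.
Tool frame: the origin (TCP) lies midway between the tips of the shut fingers; the grasp point (between the pads) lies 19 mm behind it (bot.grip_point_offset is the distance from the TCP to the grasp point, in m); z points along the fingers, y is the line along which they close (so a half turn about z gives the same grasp; the last joint's range is limited). The gripper opens to 85 mm and grips with 20 to 120 N. Pads are 22 mm wide; open, the fingers measure 114 mm over their backs; the gripper's body (76 mm by 85 mm) begins 54 mm behind the grasp point. The pads swing forward as they close: fully open they stand 13 mm farther back than shut.
Start: joints at [1.12, 0.241, 0.005, 1.335, 0, 1.571], TCP at [0.218, 0.45, 0.231] pointing down, gripper open.
Joint ranges: [-2.72, 2.72], [-1.05, 1.87], [-1.09, 1.28], [-1.99, 2.15], [-1.42, 1.44], [-3.14, 3.14]. Speed limits (rad/s): [2.79, 2.79, 3.14, 3.14, 3.14, 3.14].

### API

Orientations are given as a unit quaternion [x, y, z, w].
In Python, from workcell import bot gives the robot as it stands.
- The arm moves only by the tool step_arm, never from a script. Its argument "targets" is text: rows parted by semicolons, each of 7 numbers parted by spaces: the opening, from -1 (shut) to 1 (fully open), so that 0 is half open, then the shift along the world's x, y, z normalised to -1 to 1, where 1 is 0.5 m, then the turn, a rotation vector about the world's x, y, z normalised to -1 to 1, where 1 is pi/4 rad. In form: gripper x y z wx wy wz; .... A call has 1 to 10 rows; each row is the pose to reach, as a shift and turn from the pose commanded when the call began; what a row does not reach only later rows make up. A row lasts 1/12 s, in which the tool goes at most 41.7 mm and 7.16 degrees, less where a joint would pass 70% of its speed; a pose out of reach is approached as far as the arm can. A call with a number of a shift or a turn outside -1 to 1 is refused whole. A call with a gripper value outside its range is refused whole. The fingers move at their own pace and stop on an object; the grip force is fixed at half the most. Time passes only in rows, so rows that repeat a pose let the fingers close. It gives the time, the measured TCP pose, the force, the opening and the grip force at its end, in the units of the state.
- bot.get_obs(): the state, without advancing time (a new reading comes with each control period).
- bot.camera(name): name is "scene" or "top"; returns the picture (420x560x3 uint8, red, green, blue); there is no depth.
- bot.camera_info(name): a dict with "vertical_fov" (degrees; the focal length in pixels is half the picture's height over the tangent of half this angle, whatever the lens; pixels are square), "cx", "cy" (the principal point, pixels), "pose" (4x4, takes a point from camera to world coordinates). Camera axes: x right, y up, looking along -z (the intrinsics and any distortion apply to the point x, -y, -z); pixel columns grow to the right and rows downward; lengths in m; the calibration is good to about 2 mm. A picture is of the moment at which its call begins. camera_info takes no time and is no camera call.
- bot.job_done(): hands the job in; it is judged then, once.
The state is a dict: "clock": time; "joint_pos": joint angles; "joint_vel": joint speeds; "tau": joint torques, N m; "eef_pos": TCP position; "tool_rot": TCP orientation; "ft_force": force on the tool from outside, world axes, zero at the start; "ft_torque": the same for the moment, N m; "grip_width": finger opening in m; "grasp_force": force on a finger pad.
Only numpy, scipy, OpenCV 4.12 (cv2) and the standard library are available. Lean on these libraries where they do the work, as an engineer would, in place of code of your own. Each camera call takes 0.05 s, during which the arm holds its last target. There are 200 camera calls.

### The job

Fix the tube carousel to its spindle: take the steel taper key with the rectangular head out of the grey stand, start it thin end down in the keyway of the carousel's hub with its flat side to the spindle, and tap or press it down, upright, until it is wedged tight. It is tight when it takes a push of about 15 N to drive it further; do not force it much harder than that, as overdriving bursts the hub. Leave it tight and let go, leave the round pin in the stand, and do not push about the glassware and boxes around.

Things in the scene. Friction and masses are not known exactly. Their poses are not given: they have to be found in the camera images.
- taper_key: Loose steel taper key, 0.10 to 0.16 kg: rectangular head 26 x 22 x 28 mm (x, y, z), below it a blade 60 mm long, 12 mm wide (y). Origin: centre of the head's underside, z up; head top at z = +28, tip at z = -60. Starts hanging upright in a pocket of key_stand, head on its top, axes as the stand's, flat side to the robot; lift straight out over 62 mm. Grip the head across y.
- key_tip (a point): Middle of the thin lower end of the key's blade, at x = -5, z = -60 mm in taper_key's frame, same axes. The tip is 5 mm thick (x). The flat side is vertical at x = -7.5 mm of taper_key's frame; the other side tapers 1:6, from x = -2.5 mm at the tip to x = +7.5 mm under the head.
- key_stand: Fixed grey block, 120 x 52 x 66 mm (x, y, z), with two rectangular pockets 30 mm either side of its middle along x; one holds the taper key, the other the round pin (which is where changes). Origin: centre of its underside; its x axis points away from the robot, within 0.4 rad of straight ahead.
- round_pin: Loose round steel pin with a round head 26 mm across and 20 mm tall, hanging in the other pocket of key_stand. Origin: centre of the head's underside. Not needed: leave it there.
- carousel: Fixed tube carousel: white base, disc 190 mm across (top z = 62 mm, tubes to 71 mm), in the middle a box-shaped aluminium hub 72 x 61 mm up to z = 125 mm. Dark steel spindle with a vertical flat in the hub; it sits with play, differently each time. Origin: centre of the underside; x points from the spindle through the keyway to the jaw, away from the robot within 0.5 rad of ahead.
- keyway (a point): Middle of the keyway's mouth at the hub's top (x 14.75, z 125 mm of the carousel), axes as the carousel's. In x the mouth runs from the spindle's flat (at -2.25 to -7.25 mm, unknown) to the jaw (+4.75), so the gap is 7 to 12 mm; 15.5 mm wide in y, 63 mm deep. Lips flaring outwards by 4.5 to 5 mm stand up to 6 mm above the mouth on all four sides.
- jaw: Dark steel outer wall of the keyway, 30 mm tall, its face sloping 1:6 inwards going down to match the key; yields outwards on a spring, 45 N/mm. The key bears on both walls with its tip 12 to 42 mm deep; from there the push to drive it grows 3 to 6 N per mm, and it stays where driven. A 15 N push leaves some 17 to 26 N on the jaw. Axes, origin: the carousel's.
- flask_3: Bystander: stoppered conical flask, 63 mm wide, 140 mm tall, loose on the worktop; origin at the centre of its underside. Leave it alone.
- flask_8: Bystander: stoppered conical flask, 63 mm wide, 140 mm tall, loose on the worktop; origin at the centre of its underside. Leave it alone.
- flask_9: Bystander: stoppered conical flask, 63 mm wide, 140 mm tall, loose on the worktop; origin at the centre of its underside. Leave it alone.
- reagent_bottle: Bystander: screw-cap bottle, 56 mm wide, 104 mm tall, loose; origin at the centre of its underside. Leave it alone.
- tip_box_red_front: Bystander: red pipette tip box, 86 x 121 x 67 mm, loose; origin at the centre of its underside. Leave it alone.
- petri_dish: Bystander: shallow glass dish, 92 mm wide, 16 mm tall, loose; origin at the centre of its underside. Leave it alone.
Things that resemble listed ones, but are neither listed nor needed, are in the scene too. Leave any blue or red look-alike of the taper_key alone.

How it is judged:
On the way, in this order (a step that is already met when the one before it is completed fails the run):
1. the key's tip is started at least 8 mm deep in the keyway, not yet wedged (horizontal distance between taper_key and keyway below 0.01 m and angle between taper_key's own z axis and vertical below 0.1 rad and z of taper_key in the frame of keyway below 0.052 m and contact force between taper_key and jaw below 12.5 N), for 0.1 s.
2. the key is wedged upright between spindle and jaw with at least 13 N on the jaw (horizontal distance between taper_key and keyway below 0.01 m and angle between taper_key's own z axis and vertical below 0.1 rad and z of taper_key in the frame of keyway below 0.048 m and contact force between taper_key and jaw above 13 N), for 0.2 s.
At the end, for the whole second after the job is handed in: the key stands in the keyway (origin within 10 mm of the keyway's middle seen from above, tip at least 12 mm deep, tilt under 0.10 rad), at rest and released, wedged with 13 to 36 N on the jaw (all of step 2 and contact force between taper_key and jaw below 36 N and linear speed of taper_key below 0.01 m/s); the robot touches nothing.
It fails at once if the key is overdriven (over 40 N on the jaw) (contact force between taper_key and jaw above 40 N).
It fails at once if the robot presses on the hub itself with over 25 N (contact force between any of the fingers, the arm and carousel above 25 N).
It fails at once if the round pin is moved by more than 20 mm (distance of round_pin from where it was at the start of the episode above 0.02 m).
It fails at once if a bystander is moved by more than 30 mm (distance of any of flask_3, flask_8, flask_9, reagent_bottle, tip_box_red_front, petri_dish from where it was at the start of the episode above 0.03 m).
It also fails if it takes over 70 s, if anything falls off the work surface, if the arm or the gripper's body presses on something with over 40 N, if the wrist force passes 120 N, or if a joint passes its speed limit or range.

## Working session

There is one attempt and no reset: what is moved stays moved. The work goes in short steps, Python scripts to look and compute and a tool call to move; the robot and the scene stay as the last step left them, time stands still between calls to the robot, and variables do not carry over. Pictures are saved under pics/ and viewed, at most 10 in all, crops included, and the job is handed in when it is done.

Besides the shell and the picture viewer there is one more tool, called after "Emit:" by a JSON object that holds its "op" and its "data", one argument or row to a line. step_arm: Moves the arm, as the interface text tells. Scaled input: -1 to 1 covers 0.5 m each way for a shift and pi/4 rad each way for a turn. Its arguments: {"type":"object","properties":{"targets":{"type":"string"}},"required":["targets"]}

```bash
ls; mkdir -p pics; python3 - <<'E'
from workcell import bot
import cv2,numpy as np
for n in("scene","top"):
    im=bot.camera(n); cv2.imwrite(f"pics/{n}0.png",cv2.cvtColor(im,cv2.COLOR_RGB2BGR)); i=bot.camera_info(n)
    print(n,{k:(v if k!='pose' else np.round(v,4).tolist()) for k,v in i.items()})
o=bot.get_obs();print(o)
E
```

```text
pics
scene {'vertical_fov': 46.10725614878392, 'cx': 281.75164186265465, 'cy': 205.47865324323598, 'pose': [[0.7885, 0.3712, -0.4904, -0.0746], [-0.615, 0.4791, -0.6263, -0.7905], [0.0025, 0.7954, 0.606, 0.8652], [0.0, 0.0, 0.0, 1.0]]}
top {'vertical_fov': 44.38206866169311, 'cx': 285.9959573079189, 'cy': 214.32590769575305, 'pose': [[0.0154, 0.9905, -0.1367, 0.3272], [-0.9998, 0.0142, -0.0101, -0.0261], [-0.0081, 0.1369, 0.9906, 1.4718], [0.0, 0.0, 0.0, 1.0]]}
{'clock': 0.1, 'joint_pos': array([1.11997966e+00, 2.41383499e-01, 3.85951476e-03, 1.33517518e+00,
       2.90025957e-06, 1.57079271e+00]), 'joint_vel': array([ 0.00167022, -0.00217374,  0.00310488, -0.00297463,  0.00129852,
       -0.00184338]), 'tau': array([-5.04757500e-04, -3.73138154e+01,  2.53010058e+01,  1.08909019e-02,
       -9.25283189e-06, -1.58301415e-06]), 'eef_pos': array([0.21760738, 0.44954583, 0.23047927]), 'tool_rot': array([ 2.23502520e-01,  9.74702887e-01, -9.27026940e-04, -2.14061565e-04]), 'ft_force': array([-0.0967907 ,  0.28769981, -0.62766569]), 'ft_torque': array([ 0.03914726,  0.08674006, -0.02353252]), 'grasp_force': 0.0, 'grip_width': 0.0854558916414375}
```

View pics/scene0.png

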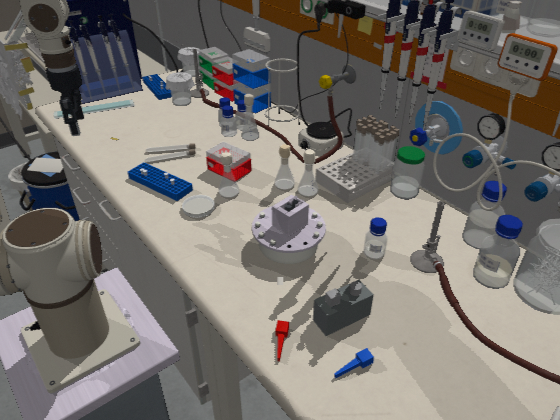

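View pics/top0.png

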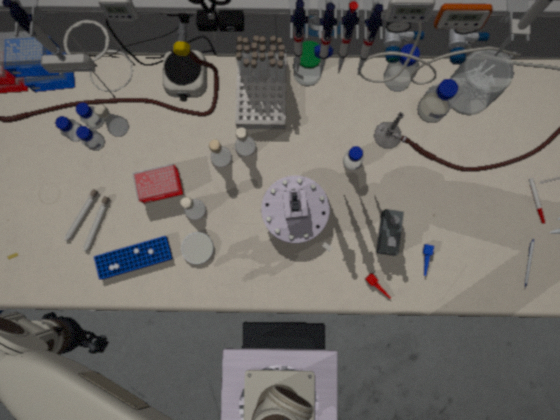

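The scene view shows the carousel at about (289,225) and the grey stand at (343,306). In the top view they are at (295,208) and (390,232). The red and blue keys on the bench are the look-alikes. I'll enlarge the stand and the hub in both views.

```bash
python3 - <<'E'
import cv2,numpy as np
s=cv2.imread("pics/scene0.png");t=cv2.imread("pics/top0.png")
f=lambda im,x,y,w,h:cv2.resize(im[y:y+h,x:x+w],(400,300),interpolation=cv2.INTER_CUBIC)
m=np.vstack([np.hstack([f(s,303,268,80,60),f(s,252,190,80,60)]),np.hstack([f(t,350,202,80,60),f(t,256,178,80,60)])])
m=cv2.convertScaleAbs(m,alpha=1.3,beta=10)
cv2.imwrite("pics/m1.png",m)
E
```

```text
(no output)
```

View pics/m1.png

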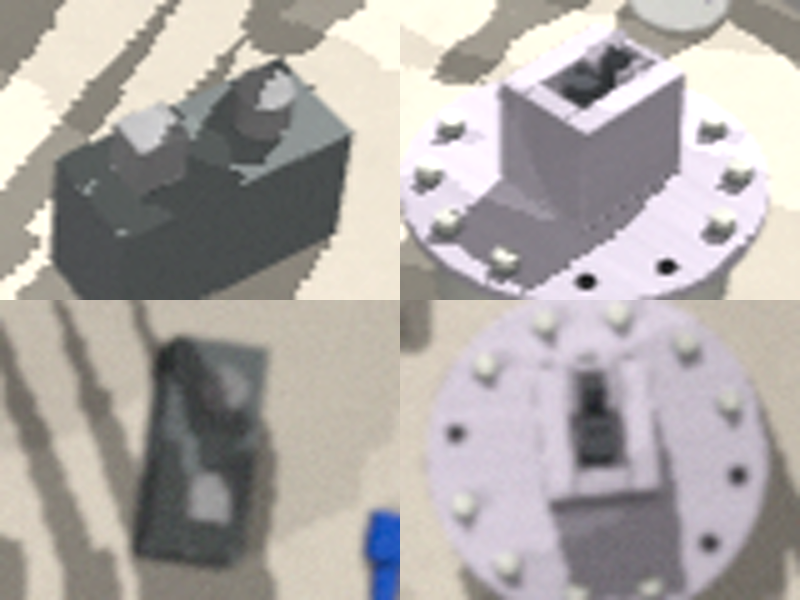

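The rectangular head is in the stand's near pocket, at scene (333,294) and top (391,302−…≈241). The round head is in the far pocket, at top (396,220). The key I want is the grey rectangular one. Next I'll cast rays from the corner pixels.

```bash
cat > h.py <<'E'
from workcell import bot
import numpy as np
def info(n):
    i=bot.camera_info(n); return 210/np.tan(np.radians(i['vertical_fov']/2)),i['cx'],i['cy'],np.array(i['pose'])
def plane(n,u,v,z):
    f,cx,cy,P=info(n); d=P[:3,:3]@np.array([(u-cx)/f,-(v-cy)/f,-1.]); o=P[:3,3]
    return o+d*(z-o[2])/d[2]
def proj(n,p):
    f,cx,cy,P=info(n); q=P[:3,:3].T@(np.array(p)-P[:3,3]); return np.array([cx-f*q[0]/q[2],cy+f*q[1]/q[2]])
E
python3 - <<'E'
from h import *
c=lambda u,v,x0,y0:(x0+(u+.5)/5-.5,y0+(v+.5)/5-.5)
def show(l,n,pts,x0,y0,z):
    P=np.array([plane(n,*c(u,v,x0,y0),z) for u,v in pts])[:,:2]
    print(l,n,np.round(P*1000,1).tolist(),'mean',np.round(P.mean(0)*1000,1))
    e=np.roll(P,-1,0)-P; print('  len',np.round(np.linalg.norm(e,axis=1)*1000),'ang',np.round(np.degrees(np.arctan2(e[:,1],e[:,0])),1))
# order: x-y-, x+y-, x+y+, x-y+
show('stand','scene',[(122,240),(352,132),(285,60),(55,160)],303,268,.066)
show('stand','top',[(235-0,568),(268,348),(175,338),(140,555)],350,202,.066)
show('keyhead','scene',[(150,152),(186,124),(165,103),(122,112)],303,268,.094)
show('keyhead','top',[(226,522),(226,478),(195,472),(190,516)],350,202,.094)
# hub outer top
show('hub','scene',[(585-400,133),(685-400,72),(620-400,32),(500-400,85)],252,190,.125)
show('hub','top',[(660-400,490-300),(652-400,365-300),(540-400,372-300),(553-400,503-300)],256,178,.125)
show('disc','top',[(600-400,297-300),(428-400,460-300),(768-400,440-300),(597-400,625-300)],256,178,.062)
E
```

```text
stand scene [[414.9, -318.2], [533.7, -334.9], [541.5, -286.5], [421.7, -268.1]] mean [ 478.  -301.9]
  len [120.  49. 121.  50.] ang [ -8.   80.9 171.3 -97.7]
stand top [[252.7, -312.3], [370.2, -331.8], [374.9, -281.5], [258.7, -261.6]] mean [ 314.1 -296.8]
  len [119.  50. 118.  51.] ang [ -9.4  84.7 170.2 -96.8]
keyhead scene [[438.2, -307.2], [460.7, -305.0], [461.9, -290.9], [444.1, -283.5]] mean [ 451.2 -296.7]
  len [23. 14. 19. 24.] ang [   5.6   85.2  157.6 -103.9]
keyhead top [[277.9, -302.2], [300.8, -302.5], [303.7, -286.2], [280.7, -283.3]] mean [ 290.8 -293.6]
  len [23. 17. 23. 19.] ang [ -0.8  80.  172.8 -98.5]
hub scene [[511.1, -69.3], [580.8, -61.7], [576.5, -15.8], [501.7, -13.9]] mean [542.5 -40.2]
  len [70. 46. 75. 56.] ang [  6.2  95.3 178.5 -80.3]
hub top [[510.5, -69.5], [577.5, -64.6], [572.9, -5.1], [502.8, -13.1]] mean [540.9 -38.1]
  len [67. 60. 71. 57.] ang [   4.2   94.4 -173.5  -82.2]
disc top [[627.4, -36.9], [534.1, 57.1], [547.9, -131.0], [443.9, -37.7]] mean [538.3 -37.1]
  len [133. 189. 140. 184.] ang [134.8 -85.8 138.1   0.2]
```

Emit:
{"op": "step_arm", "data": {
  "targets": "1 0.23 -0.75 0.05 0 0 0.2; 1 0.23 -0.75 0.05 0 0 0.38; 1 0.23 -0.75 0.05 0 0 0.38; 1 0.23 -0.75 0.05 0 0 0.38; 1 0.23 -0.75 0.05 0 0 0.38; 1 0.23 -0.75 0.05 0 0 0.38; 1 0.23 -0.75 0.05 0 0 0.38; 1 0.23 -0.75 0.05 0 0 0.38; 1 0.23 -0.75 0.05 0 0 0.38; 1 0.23 -0.75 0.05 0 0 0.38"
}}

```text
clock: 0.93
eef_pos: [0.333, 0.0717, 0.2565]
tool_rot: [0.078, 0.997, -0.001, 0.0]
ft_force: [-0.4, -0.0, 0.0]
grip_width: 0.0855
grasp_force: 0.0
```

```bash
python3 - <<'E'
from h import *
import cv2
c=lambda u,v,x0,y0:(x0+(u+.5)/5-.5,y0+(v+.5)/5-.5)
def show(l,n,pts,x0,y0,z):
    P=np.array([plane(n,*c(u,v,x0,y0),z) for u,v in pts])[:,:2]
    print(l,n,np.round(P*1000,1).tolist(),'mean',np.round(P.mean(0)*1000,1))
    e=np.roll(P,-1,0)-P; print('  len',np.round(np.linalg.norm(e,axis=1)*1000),'ang',np.round(np.degrees(np.arctan2(e[:,1],e[:,0])),1))
show('stand','top',[(235,268),(268,48),(175,38),(140,255)],350,202,.066)
show('keyhead','top',[(226,222),(226,178),(195,172),(190,216)],350,202,.094)
a=np.radians(-8.5)
for ctr in ([.478,-.302],):
  for z,sx,sy in((.094,13,11),(.066,13,11)):
    for x in(-30,30): print(x,z,np.round(proj('scene',[ctr[0]+x*.001*np.cos(a),ctr[1]+x*.001*np.sin(a),z]),1),np.round(proj('top',[ctr[0]+x*.001*np.cos(a),ctr[1]+x*.001*np.sin(a),z]),1))
E
```

```text
stand top [[413.3, -314.6], [534.6, -334.4], [539.4, -283.3], [419.6, -263.0]] mean [ 476.7 -298.8]
  len [123.  51. 122.  52.] ang [ -9.3  84.6 170.4 -97. ]
keyhead top [[436.1, -304.4], [459.7, -304.7], [462.7, -288.1], [439.0, -285.2]] mean [ 449.4 -295.6]
  len [24. 17. 24. 19.] ang [ -0.8  79.8 172.9 -98.7]
-30 0.094 [333. 293.] [392.2 241.4]
30 0.094 [356.3 282.7] [395.2 219.5]
-30 0.066 [332.2 302.1] [390.2 242.3]
30 0.066 [355.1 291.8] [393.2 220.7]
```

Emit:
{"op": "step_arm", "data": {
  "targets": "1 0.232 -0.74 -0.1 0 0 0; 1 0.232 -0.74 -0.1 0 0 0; 1 0.232 -0.74 -0.1 0 0 0; 1 0.232 -0.74 -0.1 0 0 0; 1 0.232 -0.74 -0.1 0 0 0; 1 0.232 -0.74 -0.1 0 0 0; 1 0.232 -0.74 -0.1 0 0 0; 1 0.232 -0.74 -0.1 0 0 0; 1 0.232 -0.74 -0.1 0 0 0; 1 0.232 -0.74 -0.1 0 0 0"
}}

```text
clock: 1.77
eef_pos: [0.4492, -0.2995, 0.2044]
tool_rot: [0.078, 0.997, -0.0, -0.0]
ft_force: [0.7, 0.1, 0.6]
grip_width: 0.0854
grasp_force: 0.0
```

Emit:
{"op": "step_arm", "data": {
  "targets": "1 0 0 0 0 0 0; 1 0 0 0 0 0 0; 1 0 0 0 0 0 0"
}}

```text
clock: 2.02
eef_pos: [0.4482, -0.294, 0.2059]
tool_rot: [0.076, 0.997, 0.001, -0.001]
ft_force: [0.6, -0.1, -0.5]
grip_width: 0.0853
grasp_force: 0.0
```

Emit:
{"op": "step_arm", "data": {
  "targets": "1 0 -0.004 -0.08 0 0 0; 1 0 -0.004 -0.16 0 0 0; 1 0 -0.004 -0.22 0 0 0; 1 0 -0.004 -0.25 0 0 0; 1 0 -0.004 -0.27 0 0 0; 1 0 -0.004 -0.272 0 0 0; 1 0 -0.004 -0.272 0 0 0; 1 0 -0.004 -0.272 0 0 0"
}}

```text
clock: 2.68
eef_pos: [0.4501, -0.2972, 0.0721]
tool_rot: [0.076, 0.997, -0.001, 0.001]
ft_force: [0.1, 0.5, 0.1]
grip_width: 0.0852
grasp_force: 0.0
```

```bash
python3 - <<'E'
from h import *
import cv2
f=lambda im,x,y,w,h:cv2.resize(im[y:y+h,x:x+w,::-1],(400,300),interpolation=cv2.INTER_CUBIC)
cv2.imwrite("pics/m2.png",np.hstack([f(bot.camera('scene'),293,248,80,60),f(bot.camera('top'),350,202,80,60)]))
print(bot.get_obs()['eef_pos'])
E
```

```text
[ 0.45012906 -0.29753975  0.0721911 ]
```

View pics/m2.png

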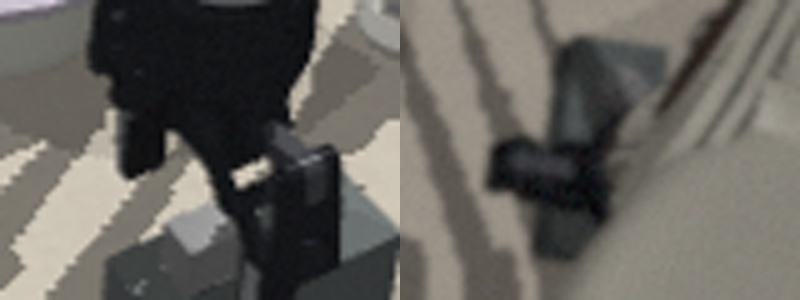

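The scene shows the open fingers straddling the head, about (333,294), and clear of the stand. I'll lower 2 mm and close.

Emit:
{"op": "step_arm", "data": {
  "targets": "1 0 0 -0.005 0 0 0; -0.2 0 0 -0.005 0 0 0; -0.6 0 0 -0.005 0 0 0; -1 0 0 -0.005 0 0 0; -1 0 0 -0.005 0 0 0; -1 0 0 -0.005 0 0 0; -1 0 0 -0.005 0 0 0; -1 0 0 -0.005 0 0 0; -1 0 0 -0.005 0 0 0; -1 0 0 -0.005 0 0 0"
}}

```text
clock: 3.62
eef_pos: [0.449, -0.2971, 0.068]
tool_rot: [0.076, 0.997, -0.0, 0.0]
ft_force: [-0.0, -0.0, 1.3]
grip_width: 0.0204
grasp_force: 59.0
```

Emit:
{"op": "step_arm", "data": {
  "targets": "-1 0 0 0.02 0 0 0; -1 0 0 0.05 0 0 0; -1 0 0 0.1 0 0 0; -1 0 0 0.16 0 0 0; -1 0 0 0.22 0 0 0; -1 0 0 0.28 0 0 0; -1 0 0 0.32 0 0 0; -1 0 0 0.32 0 0 0; -1 0 0 0.32 0 0 0"
}}

```text
clock: 4.37
eef_pos: [0.4493, -0.2973, 0.2292]
tool_rot: [0.076, 0.997, -0.001, 0.001]
ft_force: [-0.3, -0.5, -2.1]
grip_width: 0.0211
grasp_force: 59.3
```

```bash
python3 - <<'E'
from h import *
import cv2
f=lambda im,x,y,w,h,W,H:cv2.resize(im[y:y+h,x:x+w,::-1],(W,H),interpolation=cv2.INTER_CUBIC)
s=bot.camera('scene');t=bot.camera('top')
cv2.imwrite("pics/s3.png",s[:,:,::-1]);cv2.imwrite("pics/t3.png",t[:,:,::-1])
a=np.hstack([f(s,275,200,100,75,400,300),f(t,350,190,100,75,400,300)])
b=np.hstack([f(s,270,195,40,30,400,300),f(t,276,188,40,30,400,300)])
cv2.imwrite("pics/m3.png",cv2.convertScaleAbs(np.vstack([a,b]),alpha=1.3))
print(bot.get_obs()['eef_pos'])
E
```

```text
[ 0.44800879 -0.29638261  0.22648789]
```

View pics/m3.png

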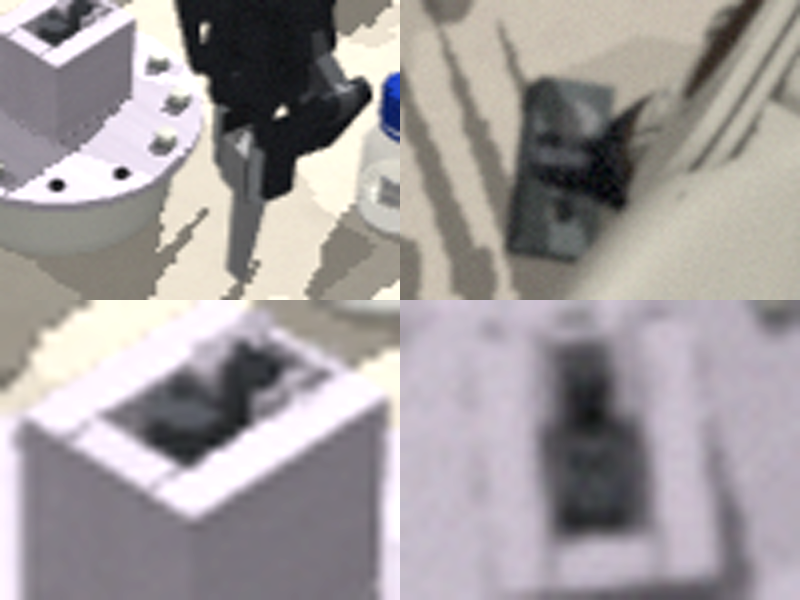

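```bash
python3 - <<'E'
from h import *
c=lambda u,v,x0,y0,s:(x0+(u+.5)/s-.5,y0+(v+.5)/s-.5)
T=lambda u,v,z=.125:np.round(plane('top',*c(u-400,v-300,276,188,10),z)[:2]*1000,1)
S=lambda u,v,z=.125:np.round(plane('scene',*c(u,v-300,270,195,10),z)[:2]*1000,1)
print('top hub inner: near wall mid',T(600,532),'spindle/keyway step',T(585,415),'keyway far',T(582,342),'kw left',T(557,380),'kw right',T(610,380))
print('sp left',T(553,480),'sp right',T(648,480))
print('scene inner near corner',S(185,465),'left inner',S(100,410),'far right inner',S(335,370), 'outer near',S(195,517),'outer right',S(385,400),'outer left',S(25,420))
print('scene dark hole centre',S(262,365), S(235,400))
# predicted keyway
for yaw in(3,5):
  for C in([.539,-.037],):
    r=np.radians(yaw);R=np.array([[np.cos(r),-np.sin(r)],[np.sin(r),np.cos(r)]])
    for x,y in((14.75,0),(19.5,0),(10,0),(14.75,7.75),(14.75,-7.75),(36,30.5),(-36,30.5),(-36,-30.5),(36,-30.5)):
      p=np.r_[C+R@np.array([x,y])*.001,.125]; 
      ps=(proj('scene',p)-[270,195]+.5)*10; pt=(proj('top',p)-[276,188]+.5)*10+[400,0]
      print(yaw,x,y,np.round(p*1000,1),'scenecrop',np.round(ps+[0,300]),'topcrop',np.round(pt+[0,300]))
f,cx,cy,P=info('scene')
print('tip',plane('scene',335,269.5,.167), 'pred tip proj',proj('scene',[.4431,-.2956,.164]))
E
```

```text
top hub inner: near wall mid [523.  -37.5] spindle/keyway step [554.3 -33.1] keyway far [574.  -32.1] kw left [563.6 -25.6] kw right [563.8 -39.6]
sp left [536.8 -24.9] sp right [537.1 -50. ]
scene inner near corner [522.7 -52.7] left inner [519.8 -22.5] far right inner [576.4 -45.5] outer near [511.9 -70.1] outer right [578.2 -62.6] outer left [502.7 -14.4]
scene dark hole centre [563.3 -32.7] [548.8 -39.8]
3 14.75 0 [553.7 -36.2 125. ] scenecrop [242. 386.] topcrop [597. 418.]
3 19.5 0 [558.5 -36.  125. ] scenecrop [256. 379.] topcrop [597. 400.]
3 10 0 [549.  -36.5 125. ] scenecrop [228. 394.] topcrop [598. 436.]
3 14.75 7.75 [553.3 -28.5 125. ] scenecrop [221. 372.] topcrop [568. 419.]
3 14.75 -7.75 [554.1 -44.  125. ] scenecrop [263. 401.] topcrop [626. 417.]
3 36 30.5 [573.4  -4.7 125. ] scenecrop [224. 299.] topcrop [479. 343.]
3 -36 30.5 [501.5  -8.4 125. ] scenecrop [  7. 411.] topcrop [489. 612.]
3 -36 -30.5 [504.6 -69.3 125. ] scenecrop [170. 527.] topcrop [720. 603.]
3 36 -30.5 [576.5 -65.6 125. ] scenecrop [388. 409.] topcrop [709. 335.]
5 14.75 0 [553.7 -35.7 125. ] scenecrop [240. 385.] topcrop [595. 418.]
5 19.5 0 [558.4 -35.3 125. ] scenecrop [254. 378.] topcrop [594. 400.]
5 10 0 [549.  -36.1 125. ] scenecrop [227. 393.] topcrop [597. 436.]
5 14.75 7.75 [553. -28. 125.] scenecrop [219. 372.] topcrop [566. 420.]
5 14.75 -7.75 [554.4 -43.4 125. ] scenecrop [262. 399.] topcrop [624. 416.]
5 36 30.5 [572.2  -3.5 125. ] scenecrop [217. 298.] topcrop [475. 348.]
5 -36 30.5 [500.5  -9.8 125. ] scenecrop [  7. 415.] topcrop [494. 616.]
5 -36 -30.5 [505.8 -70.5 125. ] scenecrop [177. 528.] topcrop [725. 599.]
5 36 -30.5 [577.5 -64.2 125. ] scenecrop [388. 405.] topcrop [704. 331.]
tip [ 0.4446609  -0.30032903  0.167     ] pred tip proj [332.71430329 269.58941447]
```

```bash
python3 - <<'E'
from h import *
import cv2
for n,z in(("scene",.062),("top",.062)):
    im=cv2.imread(f"pics/{n}0.png").astype(int); b,g,r=im[...,0],im[...,1],im[...,2]
    x,y=(289,222) if n=="scene" else (295,208)
    m=((b-r>0)&(b>60)).astype(np.uint8); k=np.zeros_like(m);k[y-60:y+60,x-60:x+60]=1;m*=k
    if n=="scene": m[258:]=0
    m=cv2.morphologyEx(m,cv2.MORPH_OPEN,np.ones((3,3)))
    cs,_=cv2.findContours(m,cv2.RETR_EXTERNAL,cv2.CHAIN_APPROX_NONE);ct=max(cs,key=cv2.contourArea)[:,0,:]
    P=np.array([plane(n,u,v,z)[:2] for u,v in ct.astype(float)])
    # robust circle fit r=95
    from scipy.optimize import least_squares
    s=least_squares(lambda q:np.hypot(*(P-q[:2]).T)-q[2],[.54,-.037,.095],loss='soft_l1',f_scale=.001)
    d=np.hypot(*(P-s.x[:2]).T)-s.x[2]
    print(n,len(ct),s.x*1000,'inl',np.mean(abs(d)<.003))
s=cv2.imread("pics/scene0.png");t=cv2.imread("pics/top0.png")
def f(n,im,x,y,C,yaw):
    k=16; c=cv2.resize(im[y:y+32,x:x+25],(400,512),interpolation=cv2.INTER_NEAREST); c=cv2.convertScaleAbs(c,alpha=1.4,beta=15)
    r=np.radians(yaw);R=np.array([[np.cos(r),-np.sin(r)],[np.sin(r),np.cos(r)]])
    for X,Y in((7.5,7.75),(12.5,7.75),(19.5,7.75),(7.5,-7.75),(12.5,-7.75),(19.5,-7.75)):
        p=proj(n,np.r_[np.array(C)+R@[X*.001,Y*.001],.125]); q=((p-[x,y]+.5)*k).astype(int)
        cv2.circle(c,tuple(q.tolist()),3,(0,0,255),-1)
    return c
C=[.540,-.0375]
cv2.imwrite("pics/m4.png",np.hstack([f('scene',s,282,192,C,6),f('top',t,283,186,C,6)]))
E
```

```text
scene 259 [534.35855926 -40.38362792  92.64219837] inl 0.4942084942084942
top 390 [548.10593892 -34.51289044  78.82745187] inl 0.15897435897435896
```

View pics/m4.png

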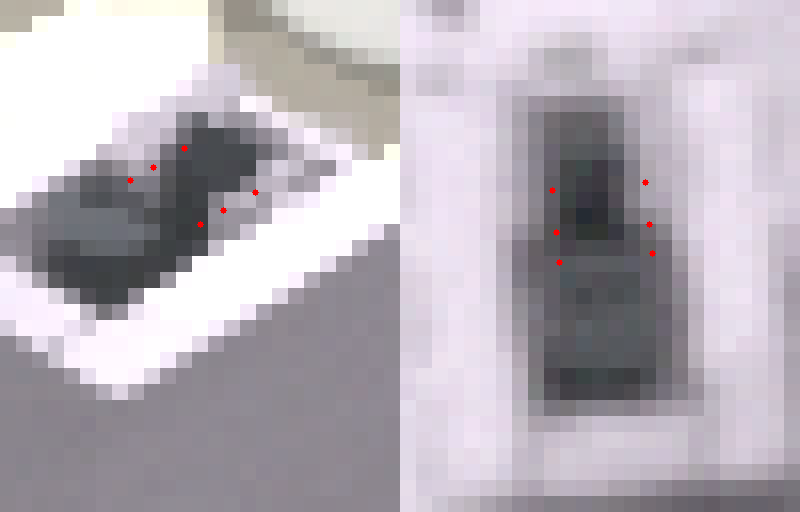

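The key is held upright with its tip at scene (335,269). In the top view the keyway gap is the black patch at about (295,198), just past the spindle, at roughly world (0.557,-0.035). I'll carry the key over it.

Emit:
{"op": "step_arm", "data": {
  "targets": "-1 0.227 0.525 0 0 0 0.327; -1 0.227 0.525 0 0 0 0.327; -1 0.227 0.525 0 0 0 0.327; -1 0.227 0.525 0 0 0 0.327; -1 0.227 0.525 0 0 0 0.327; -1 0.227 0.525 0 0 0 0.327; -1 0.227 0.525 0 0 0 0.327; -1 0.227 0.525 0 0 0 0.327; -1 0.227 0.525 0 0 0 0.327; -1 0.227 0.525 0 0 0 0.327"
}}

```text
clock: 5.3
eef_pos: [0.5612, -0.0343, 0.2259]
tool_rot: [-0.053, 0.999, -0.0, -0.002]
ft_force: [-0.6, -1.4, -1.8]
grip_width: 0.021
grasp_force: 59.4
```

Emit:
{"op": "step_arm", "data": {
  "targets": "-1 0 0 -0.02 0 0 0; -1 0 0 -0.04 0 0 0; -1 0 0 -0.05 0 0 0; -1 0 0 -0.05 0 0 0; -1 0 0 -0.05 0 0 0"
}}

```text
clock: 5.72
eef_pos: [0.5616, -0.0352, 0.202]
tool_rot: [-0.052, 0.999, 0.0, -0.001]
ft_force: [-0.2, -0.1, -0.7]
grip_width: 0.0209
grasp_force: 59.4
```

```bash
python3 - <<'E'
from h import *
import cv2
o=bot.get_obs();print(o['eef_pos'],o['tool_rot'],o['ft_force'])
s=bot.camera('scene');t=bot.camera('top');cv2.imwrite("pics/s5.png",s[:,:,::-1]);cv2.imwrite("pics/t5.png",t[:,:,::-1])
f=lambda im,x,y,w,h,W,H:cv2.resize(im[y:y+h,x:x+w,::-1],(W,H),interpolation=cv2.INTER_NEAREST)
cv2.imwrite("pics/m5.png",cv2.convertScaleAbs(np.hstack([f(s,272,178,50,70,400,560),f(t,272,168,50,70,400,560)]),alpha=1.4,beta=15))
E
```

```text
[ 0.56159137 -0.03519812  0.2019948 ] [-5.15234814e-02  9.98671380e-01  1.11989807e-04 -8.90768604e-04] [-0.17682196 -0.05442196 -0.73277904]
```

View pics/m5.png

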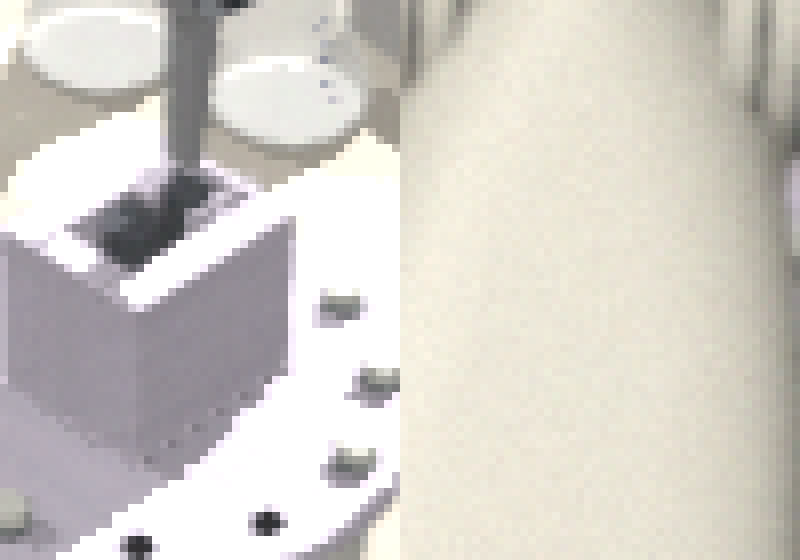

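The tip is at scene (295,199.5), directly above the dark keyway hole at (295,203). Next I'll lower slowly while watching the force.

Emit:
{"op": "step_arm", "data": {
  "targets": "-1 0 0 -0.012 0 0 0; -1 0 0 -0.02 0 0 0; -1 0 0 -0.026 0 0 0; -1 0 0 -0.026 0 0 0; -1 0 0 -0.026 0 0 0"
}}

```text
clock: 6.23
eef_pos: [0.5621, -0.0344, 0.1895]
tool_rot: [-0.052, 0.999, 0.0, -0.0]
ft_force: [0.5, 0.7, -1.1]
grip_width: 0.0214
grasp_force: 59.5
```

Emit:
{"op": "step_arm", "data": {
  "targets": "-1 0 0 -0.003 0 0 0; -1 0 0 -0.006 0 0 0; -1 0 0 -0.008 0 0 0; -1 0 0 -0.008 0 0 0"
}}

```text
clock: 6.57
eef_pos: [0.5612, -0.0346, 0.1867]
tool_rot: [-0.052, 0.999, -0.0, -0.001]
ft_force: [-5.0, -0.4, 7.0]
grip_width: 0.0209
grasp_force: 60.7
```

The contact pushes the tool toward −x, so the tip is on the jaw-side lip. I'll shift 2 mm toward the robot.

Emit:
{"op": "step_arm", "data": {
  "targets": "-1 -0.002 0 0.002 0 0 0; -1 -0.004 0 0.002 0 0 0; -1 -0.004 0 0 0 0 0; -1 -0.004 0 -0.004 0 0 0; -1 -0.004 0 -0.004 0 0 0"
}}

```text
clock: 6.98
eef_pos: [0.5602, -0.0346, 0.1846]
tool_rot: [-0.052, 0.999, -0.0, 0.0]
ft_force: [-2.8, -0.0, -0.9]
grip_width: 0.0211
grasp_force: 59.8
```

Emit:
{"op": "step_arm", "data": {
  "targets": "-1 -0.002 0 0 0 0 0; -1 -0.002 0 -0.004 0 0 0; -1 -0.002 0 -0.006 0 0 0; -1 -0.002 0 -0.006 0 0 0"
}}

```text
clock: 7.32
eef_pos: [0.5591, -0.0344, 0.1799]
tool_rot: [-0.052, 0.999, 0.0, -0.001]
ft_force: [-2.0, -0.2, -1.5]
grip_width: 0.0208
grasp_force: 59.6
```

Emit:
{"op": "step_arm", "data": {
  "targets": "-1 -0.002 0 -0.002 0 0 0; -1 -0.002 0 -0.004 0 0 0; -1 -0.002 0 -0.005 0 0 0; -1 -0.002 0 -0.005 0 0 0; -1 -0.002 0 -0.005 0 0 0"
}}

```text
clock: 7.73
eef_pos: [0.5586, -0.0344, 0.1783]
tool_rot: [-0.052, 0.999, 0.0, 0.0]
ft_force: [-1.1, 0.1, -2.0]
grip_width: 0.0211
grasp_force: 59.6
```

Emit:
{"op": "step_arm", "data": {
  "targets": "-1 -0.001 0 -0.003 0 0 0; -1 -0.001 0 -0.006 0 0 0; -1 -0.001 0 -0.006 0 0 0; -1 -0.001 0 -0.006 0 0 0"
}}

```text
clock: 8.07
eef_pos: [0.5578, -0.0344, 0.1752]
tool_rot: [-0.052, 0.999, 0.0, -0.0]
ft_force: [-0.4, -0.2, -1.7]
grip_width: 0.0207
grasp_force: 59.6
```

Emit:
{"op": "step_arm", "data": {
  "targets": "-1 0 0 -0.002 0 0 0; -1 0 0 -0.004 0 0 0; -1 0 0 -0.004 0 0 0; -1 0 0 -0.004 0 0 0"
}}

```text
clock: 8.4
eef_pos: [0.5578, -0.0344, 0.1732]
tool_rot: [-0.052, 0.999, 0.0, -0.0]
ft_force: [-0.6, 0.4, -1.1]
grip_width: 0.021
grasp_force: 59.6
```

Emit:
{"op": "step_arm", "data": {
  "targets": "-1 0 0 -0.003 0 0 0; -1 0 0 -0.004 0 0 0; -1 0 0 -0.004 0 0 0; -1 0 0 -0.004 0 0 0"
}}

```text
clock: 8.73
eef_pos: [0.5575, -0.0345, 0.1711]
tool_rot: [-0.052, 0.999, 0.0, -0.0]
ft_force: [-0.5, 0.2, -1.8]
grip_width: 0.021
grasp_force: 59.6
```

Emit:
{"op": "step_arm", "data": {
  "targets": "-1 0 0 -0.003 0 0 0; -1 0 0 -0.004 0 0 0; -1 0 0 -0.004 0 0 0; -1 0 0 -0.004 0 0 0"
}}

```text
clock: 9.07
eef_pos: [0.5573, -0.0345, 0.169]
tool_rot: [-0.052, 0.999, -0.0, -0.001]
ft_force: [-2.2, -0.1, -1.8]
grip_width: 0.0211
grasp_force: 59.6
```

Emit:
{"op": "step_arm", "data": {
  "targets": "-1 -0.001 0 0 0 0 0; -1 -0.001 0 -0.002 0 0 0; -1 -0.001 0 -0.002 0 0 0; -1 -0.001 0 -0.002 0 0 0"
}}

```text
clock: 9.4
eef_pos: [0.5572, -0.0345, 0.1682]
tool_rot: [-0.052, 0.999, -0.0, -0.0]
ft_force: [-1.5, -0.2, -1.4]
grip_width: 0.0209
grasp_force: 59.6
```

Emit:
{"op": "step_arm", "data": {
  "targets": "-1 -0.001 0 0 0 0 0; -1 -0.001 0 -0.003 0 0 0; -1 -0.001 0 -0.003 0 0 0; -1 -0.001 0 -0.003 0 0 0"
}}

```text
clock: 9.73
eef_pos: [0.5568, -0.0344, 0.1667]
tool_rot: [-0.052, 0.999, 0.0, -0.0]
ft_force: [-2.1, -0.2, -2.0]
grip_width: 0.0208
grasp_force: 59.6
```

Emit:
{"op": "step_arm", "data": {
  "targets": "-1 -0.002 0 0 0 0 0; -1 -0.002 0 -0.003 0 0 0; -1 -0.002 0 -0.004 0 0 0; -1 -0.002 0 -0.004 0 0 0"
}}

```text
clock: 10.07
eef_pos: [0.5562, -0.0344, 0.1648]
tool_rot: [-0.052, 0.999, 0.0, 0.0]
ft_force: [0.4, -0.2, -0.5]
grip_width: 0.021
grasp_force: 59.6
```

Emit:
{"op": "step_arm", "data": {
  "targets": "-1 0 0 -0.002 0 0 0; -1 0 0 -0.004 0 0 0; -1 0 0 -0.004 0 0 0; -1 0 0 -0.004 0 0 0"
}}

```text
clock: 10.4
eef_pos: [0.5559, -0.0344, 0.1627]
tool_rot: [-0.052, 0.999, 0.0, 0.0]
ft_force: [-0.6, -0.7, -1.5]
grip_width: 0.0209
grasp_force: 59.6
```

Emit:
{"op": "step_arm", "data": {
  "targets": "-1 -0.001 0 -0.002 0 0 0; -1 -0.001 0 -0.004 0 0 0; -1 -0.001 0 -0.004 0 0 0; -1 -0.001 0 -0.004 0 0 0"
}}

```text
clock: 10.73
eef_pos: [0.5553, -0.0345, 0.1607]
tool_rot: [-0.052, 0.999, 0.0, -0.0]
ft_force: [-0.7, -0.8, -1.0]
grip_width: 0.0214
grasp_force: 59.6
```

Emit:
{"op": "step_arm", "data": {
  "targets": "-1 -0.001 0 -0.002 0 0 0; -1 -0.001 0 -0.003 0 0 0; -1 -0.001 0 -0.003 0 0 0; -1 -0.001 0 -0.003 0 0 0"
}}

```text
clock: 11.07
eef_pos: [0.5548, -0.0345, 0.1593]
tool_rot: [-0.052, 0.999, -0.0, -0.0]
ft_force: [0.2, 0.2, -1.2]
grip_width: 0.0209
grasp_force: 59.6
```

Emit:
{"op": "step_arm", "data": {
  "targets": "-1 0 0 -0.002 0 0 0; -1 0 0 -0.004 0 0 0; -1 0 0 -0.004 0 0 0; -1 0 0 -0.004 0 0 0"
}}

```text
clock: 11.4
eef_pos: [0.5548, -0.0344, 0.1572]
tool_rot: [-0.052, 0.999, 0.0, -0.0]
ft_force: [0.6, 0.4, -1.7]
grip_width: 0.0209
grasp_force: 59.6
```

Emit:
{"op": "step_arm", "data": {
  "targets": "-1 -0.001 0 -0.002 0 0 0; -1 -0.001 0 -0.003 0 0 0; -1 -0.001 0 -0.003 0 0 0; -1 -0.001 0 -0.003 0 0 0"
}}

```text
clock: 11.73
eef_pos: [0.5543, -0.0344, 0.1558]
tool_rot: [-0.052, 0.999, 0.0, -0.0]
ft_force: [-0.4, 0.3, -1.3]
grip_width: 0.0212
grasp_force: 59.6
```

Emit:
{"op": "step_arm", "data": {
  "targets": "-1 0 0 -0.002 0 0 0; -1 0 0 -0.004 0 0 0; -1 0 0 -0.004 0 0 0; -1 0 0 -0.004 0 0 0"
}}

```text
clock: 12.07
eef_pos: [0.5542, -0.0345, 0.1537]
tool_rot: [-0.052, 0.999, 0.0, -0.0]
ft_force: [-0.1, 0.2, -1.0]
grip_width: 0.0204
grasp_force: 59.6
```

Emit:
{"op": "step_arm", "data": {
  "targets": "-1 0 0 -0.002 0 0 0; -1 0 0 -0.003 0 0 0; -1 0 0 -0.003 0 0 0; -1 0 0 -0.003 0 0 0"
}}

```text
clock: 12.4
eef_pos: [0.5541, -0.0344, 0.1522]
tool_rot: [-0.052, 0.999, 0.0, -0.0]
ft_force: [-0.5, -0.7, -1.9]
grip_width: 0.0209
grasp_force: 59.6
```

Emit:
{"op": "step_arm", "data": {
  "targets": "-1 0 0 -0.002 0 0 0; -1 0 0 -0.003 0 0 0; -1 0 0 -0.003 0 0 0; -1 0 0 -0.003 0 0 0"
}}

```text
clock: 12.73
eef_pos: [0.554, -0.0345, 0.1506]
tool_rot: [-0.052, 0.999, -0.0, -0.0]
ft_force: [-2.2, 0.4, -1.4]
grip_width: 0.0209
grasp_force: 59.6
```

Emit:
{"op": "step_arm", "data": {
  "targets": "-1 -0.001 0 -0.002 0 0 0; -1 -0.001 0 -0.003 0 0 0; -1 -0.001 0 -0.003 0 0 0; -1 -0.001 0 -0.003 0 0 0"
}}

```text
clock: 13.07
eef_pos: [0.5538, -0.0345, 0.1494]
tool_rot: [-0.052, 0.999, -0.0, 0.0]
ft_force: [-1.5, -0.2, 0.7]
grip_width: 0.0208
grasp_force: 59.7
```

Emit:
{"op": "step_arm", "data": {
  "targets": "-1 -0.001 0 -0.001 0 0 0; -1 -0.001 0 -0.002 0 0 0; -1 -0.001 0 -0.002 0 0 0; -1 -0.001 0 -0.002 0 0 0"
}}

```text
clock: 13.4
eef_pos: [0.5537, -0.0345, 0.1487]
tool_rot: [-0.052, 0.999, -0.0, 0.0]
ft_force: [-2.0, -1.2, 2.9]
grip_width: 0.0209
grasp_force: 60.0
```

Emit:
{"op": "step_arm", "data": {
  "targets": "-1 0 0 -0.001 0 0 0; -1 0 0 -0.002 0 0 0; -1 0 0 -0.002 0 0 0; -1 0 0 -0.002 0 0 0"
}}

```text
clock: 13.73
eef_pos: [0.5536, -0.0345, 0.1478]
tool_rot: [-0.052, 0.999, -0.0, 0.0]
ft_force: [-1.5, -0.1, 5.4]
grip_width: 0.0212
grasp_force: 60.4
```

Emit:
{"op": "step_arm", "data": {
  "targets": "-1 0 0 -0.001 0 0 0; -1 0 0 -0.002 0 0 0; -1 0 0 -0.003 0 0 0; -1 0 0 -0.003 0 0 0; -1 0 0 -0.003 0 0 0"
}}

```text
clock: 14.15
eef_pos: [0.5537, -0.0345, 0.1468]
tool_rot: [-0.052, 0.999, -0.0, 0.001]
ft_force: [-2.9, -0.7, 8.1]
grip_width: 0.0207
grasp_force: 60.9
```

Emit:
{"op": "step_arm", "data": {
  "targets": "-1 0 0 -0.001 0 0 0; -1 0 0 -0.002 0 0 0; -1 0 0 -0.002 0 0 0; -1 0 0 -0.002 0 0 0"
}}

```text
clock: 14.48
eef_pos: [0.5536, -0.0345, 0.1462]
tool_rot: [-0.052, 0.999, -0.0, 0.001]
ft_force: [-4.4, 0.1, 10.1]
grip_width: 0.021
grasp_force: 61.2
```

Emit:
{"op": "step_arm", "data": {
  "targets": "-1 -0.002 0 -0.001 0 0 0; -1 -0.002 0 -0.002 0 0 0; -1 -0.002 0 -0.003 0 0 0; -1 -0.002 0 -0.003 0 0 0; -1 -0.002 0 -0.003 0 0 0"
}}

```text
clock: 14.9
eef_pos: [0.5536, -0.0345, 0.1456]
tool_rot: [-0.052, 0.999, -0.0, 0.002]
ft_force: [-3.6, -0.8, 12.6]
grip_width: 0.0208
grasp_force: 61.5
```

Emit:
{"op": "step_arm", "data": {
  "targets": "-1 -0.001 0 -0.001 0 0 0; -1 -0.001 0 -0.002 0 0 0; -1 -0.001 0 -0.002 0 0 0; -1 -0.001 0 -0.002 0 0 0"
}}

```text
clock: 15.23
eef_pos: [0.5536, -0.0345, 0.1451]
tool_rot: [-0.052, 0.999, -0.0, 0.003]
ft_force: [-2.3, 0.3, 14.1]
grip_width: 0.0207
grasp_force: 61.7
```

Emit:
{"op": "step_arm", "data": {
  "targets": "-1 0 0 0.004 0 0 0; -1 0 0 0.007 0 0 0; -1 0 0 0.007 0 0 0; -1 0 0 0.007 0 0 0"
}}

```text
clock: 15.57
eef_pos: [0.5533, -0.0345, 0.1452]
tool_rot: [-0.052, 0.999, -0.0, 0.001]
ft_force: [5.4, -0.6, -4.7]
grip_width: 0.0213
grasp_force: 60.2
```

Emit:
{"op": "step_arm", "data": {
  "targets": "-0.4 0 0 0 0 0 0; -0.2 0 0 0 0 0 0; 0 0 0 0 0 0 0; 0 0 0 0 0 0 0; 0 0 0 0 0 0 0; 0 0 0 0 0 0 0"
}}

```text
clock: 16.07
eef_pos: [0.5516, -0.0344, 0.1458]
tool_rot: [-0.052, 0.999, 0.0, -0.0]
ft_force: [0.3, -1.0, -0.0]
grip_width: 0.0426
grasp_force: 0.0
```

Emit:
{"op": "step_arm", "data": {
  "targets": "0 0 0 0.05 0 0 0; -0.5 0.004 0 0.1 0 0 0; -1 0.004 0 0.1 0 0 0; -1 0.004 0 0.1 0 0 0; -1 0.004 0 0.1 0 0 0; -1 0.004 0 0.1 0 0 0; -1 0.004 0 0.1 0 0 0; -1 0.004 0 0.1 0 0 0; -1 0.004 0 0.1 0 0 0"
}}

```text
clock: 16.82
eef_pos: [0.5534, -0.0344, 0.1951]
tool_rot: [-0.052, 0.999, 0.0, -0.001]
ft_force: [0.2, 0.3, -0.3]
grip_width: -0.0002
grasp_force: 0.0
```

```bash
python3 - <<'E'
from h import *
import cv2
o=bot.get_obs();print(o['eef_pos'],o['ft_force'],o['grip_width'])
s=bot.camera('scene')
cv2.imwrite("pics/m6.png",cv2.resize(s[160:260,240:340,::-1],(600,600),interpolation=cv2.INTER_CUBIC))
E
```

```text
[ 0.55340742 -0.03440598  0.1950516 ] [ 0.15067158  0.26749779 -0.27695638] -0.00017080126615037964
```

View pics/m6.png

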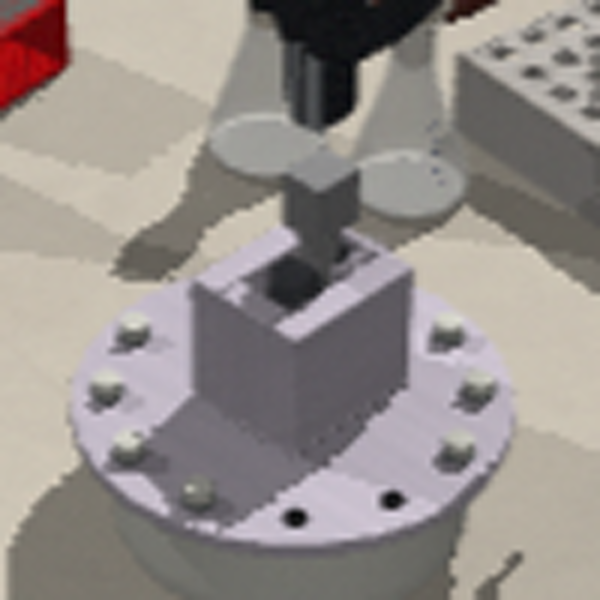

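The key stands upright in the keyway at scene (293,194), with the shut fingers directly above it. To confirm it's tight, I'll press gently on the head.

Emit:
{"op": "step_arm", "data": {
  "targets": "-1 0 0 -0.02 0 0 0; -1 0 0 -0.036 0 0 0; -1 0 0 -0.042 0 0 0; -1 0 0 -0.046 0 0 0; -1 0 0 -0.05 0 0 0; -1 0 0 -0.05 0 0 0; -1 0 0 -0.05 0 0 0"
}}

```text
clock: 17.45
eef_pos: [0.5537, -0.0345, 0.1714]
tool_rot: [-0.052, 0.999, -0.0, 0.0]
ft_force: [-1.7, 0.1, 4.2]
grip_width: -0.0002
grasp_force: 2.2
```

Emit:
{"op": "step_arm", "data": {
  "targets": "-1 0 0 -0.002 0 0 0; -1 0 0 -0.004 0 0 0; -1 0 0 -0.004 0 0 0; -1 0 0 -0.004 0 0 0"
}}

```text
clock: 17.78
eef_pos: [0.5538, -0.0347, 0.1709]
tool_rot: [-0.052, 0.999, -0.0, 0.001]
ft_force: [-5.4, 0.0, 12.0]
grip_width: 0.0
grasp_force: 5.9
```

Emit:
{"op": "step_arm", "data": {
  "targets": "-1 0 0 -0.001 0 0 0; -1 0 0 -0.002 0 0 0; -1 0 0 -0.002 0 0 0; -1 0 0 -0.002 0 0 0"
}}

```text
clock: 18.12
eef_pos: [0.5538, -0.0347, 0.1706]
tool_rot: [-0.052, 0.999, -0.0, 0.001]
ft_force: [-6.3, -1.2, 15.9]
grip_width: -0.0003
grasp_force: 7.5
```

It holds at about 15.9 N with hardly any travel, so it's tight. Retreating.

Emit:
{"op": "step_arm", "data": {
  "targets": "-1 0 0 0.006 0 0 0; -1 0 0 0.02 0 0 0; -1 0 0 0.08 0 0 0; -1 0 0 0.16 0 0 0; -1 0 0 0.2 0 0 0; -1 0 0 0.2 0 0 0; -1 0 0 0.2 0 0 0; -1 0 0 0.2 0 0 0"
}}

```text
clock: 18.78
eef_pos: [0.5536, -0.0344, 0.2668]
tool_rot: [-0.052, 0.999, 0.0, -0.001]
ft_force: [-0.8, -0.9, 0.0]
grip_width: -0.0
grasp_force: 0.0
```

```bash
python3 - <<'E'
from h import *
import cv2
o=bot.get_obs();print(o['eef_pos'],o['ft_force'])
s=bot.camera('scene')
cv2.imwrite("pics/m7.png",cv2.resize(s[150:270,220:380,::-1],(800,600),interpolation=cv2.INTER_CUBIC))
E
```

```text
[ 0.55357519 -0.03442434  0.26684354] [-0.80674588 -0.87873675  0.03604418]
```

View pics/m7.png

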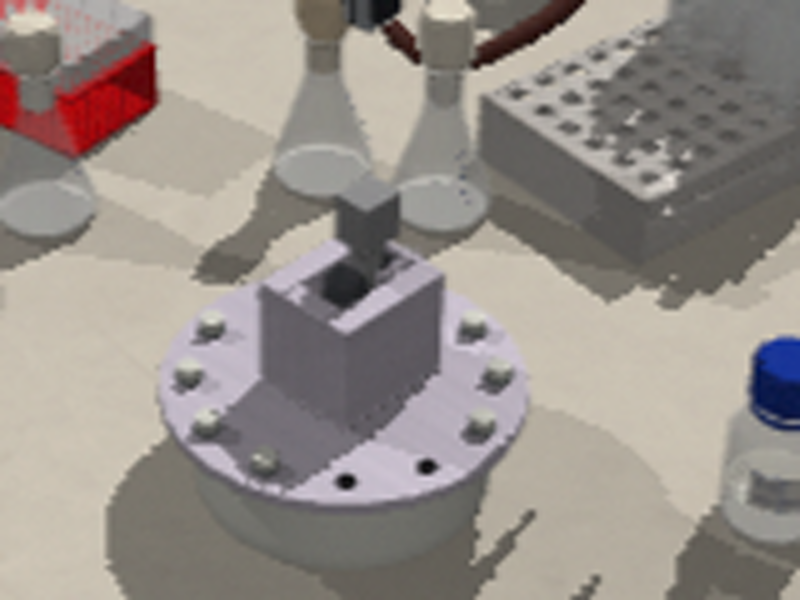

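The key stands upright at scene (293,194), the gripper is clear, and the flasks haven't moved. Handing in.

```bash
python3 -c "
from workcell import bot
print(bot.job_done())"
```

```text
the job is handed in; nothing more can be done
None
```

I drove the taper key upright into the keyway at a push of about 15 N, checked that it held at about 16 N, then let go and handed the job in; the jaw force can't be read directly and no verdict came back.

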